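# Refit the speed knob of a bench drive controller

## Robot

A 7-joint arm with a two-finger parallel gripper is mounted at the origin on the work surface. World frame = base frame: x ahead of the robot, y to its left, z up, the work surface at z = 0. Lengths are in m, angles in rad, forces in N, time in s.
With the tool pointing down it reaches from about 0.425 to 0.825 m from the base axis. Payload 3.6 kg.
Tool frame: the origin (TCP) lies midway between the tips of the shut fingers; the grasp point (between the pads) lies 19 mm behind it; z points along the fingers, y is the line along which they close (so a half turn about z gives the same grasp; the last joint's range is limited). The gripper opens to 93 mm and grips with 3 to 60 N. Pads are 15 mm wide; open, the fingers measure 128 mm over their backs; the gripper's body (75 mm by 188 mm) begins 65 mm behind the grasp point.
Start: joints at [1.234, 0.615, -0.013, 1.423, 0.008, 1.103, -0.04], TCP at [0.199, -0.619, 0.219] pointing down, gripper open.
Joint ranges: [-3.12, 3.12], [-0.3, 2.06], [-1.34, 1.32], [0.26, 2.42], [-1.36, 4.5], [0.01, 1.98], [-2.84, 2.84]. Speed limits (rad/s): [2.79, 2.79, 3.14, 3.14, 3.14, 3.14, 3.14].

## Interface

Orientations are given as a rotation vector (axis times angle).
In Python, from station import * gives the robot as it stands.
- The arm moves only by the tool send_rows, never from a script. Its argument "rows" is a list of rows, each a list of 4 numbers: the shift along the tool's x, y, z scaled (see below), then the turn about the tool's z scaled (see below). A call has 1 to 12 rows; each row is the pose to reach, as a shift and turn from the pose commanded when the call began, along the tool's axes at that moment, turning the shorter way round; what a row does not reach only later rows make up. The controller multiplies each number of a shift by 30 cm and each number of a turn by 2 pi rad. A row lasts 1/12 s, in which the tool goes at most 41.7 mm and 7.16 degrees, less where a joint would pass 70% of its speed; a pose out of reach is approached as far as the arm can. A call with a number of a shift or a turn outside -1 to 1 is refused whole. A call with a gripper value outside its range is refused whole. "hand" is the closure, from 0 (fully open) to 1 (shut), set as the call begins (left out, the last holds). The fingers move at their own pace and stop on an object; "force" is the grip in N (left out, the last holds). Time passes only in rows, so rows that repeat a pose let the fingers close. It gives the time, the measured TCP pose, the force, the opening and the grip force at its end, in the units of the state.
- read_state(): the state, without advancing time (a new reading comes with each control period).
- grab_frame(name): name is "side" or "top"; returns (picture, depth): 420x560x3 uint8, blue, green, red; 420x560 float32, m along the optical axis (not along the pixel's ray), 0 where there is no reading.
- get_calibration(name): a dict with "fx", "fy", "cx", "cy" (pixels), "k1" (the pictures are not rectified: a ray, as slopes to the right and down, at radius r is drawn at 1 + k1 r^2 times it, then the intrinsics apply), "world_from_camera" (4x4, takes a point from camera to world coordinates). Camera axes: x right, y up, looking along -z (the intrinsics and any distortion apply to the point x, -y, -z); pixel columns grow to the right and rows downward; lengths in m; the calibration is good to about 2 mm. A picture is of the moment at which its call begins. get_calibration takes no time and is no camera call.
- sign_off(): hands the job in; it is judged then, once.
Trained networks look in the newest picture that a camera, given by its name, has taken for a name from the list of things; names that differ only in an ending like _2 or _b are one class to them, and where a whole thing is asked for, a point or a joint stands for the part that bears it (a point fixed in the world has none). Each returns a list of dicts, best first, with "p" (0 to 1); they miss things now and then, are a little off and sometimes report something else, mostly with a low value. They report only what shows in the picture. A call takes as long as a camera call. They do not tell look-alikes from the thing itself.
- spot_in(camera, thing): "extent" ([centre column, centre row, width, height] in pixels, round what is visible of it).
- place_of(camera, thing): "xy" ([column, row] in pixels: a listed point, or the origin of a listed thing).
The state is a dict: "clock": time; "q": joint angles; "joint_velocities": joint speeds; "effort": joint torques, N m; "ee_pos": TCP position; "tool_rot": TCP orientation; "force": force on the tool from outside, world axes, zero at the start; "ft_torque": the same for the moment, N m; "width": opening from 0.0 (shut) to 1.0 (fully open); "gripper_force": force on a finger pad.
Only numpy, scipy, OpenCV 4.12 (cv2) and the standard library are available. Lean on these libraries where they do the work, as an engineer would, in place of code of your own. Each camera call takes 0.05 s, during which the arm holds its last target. There are 200 camera calls.

## Task

The speed knob has come off the bench drive controller. First press the mushroom stop button fully in so that the machine cannot start; then pick up the knob with the pointer nose from the cork mat, turn it so that its keyed bore matches the D-shaft on the controller, and push it fully home onto the shaft. Keep pressing so that the spring-loaded shaft is pushed all the way in, and finish like that: still holding the knob and pressing it down, not letting go.

Things in the scene. Friction and masses are not known exactly. Their poses are not given: they have to be found in the camera images.
- stop_top (a point): centre of the top of the stop button: a red plastic mushroom head 40 mm across on the stop station, its top 81 mm above the bench when out. It is pressed straight down.
- stop (a joint): how far the mushroom button is pushed in, m: 0 is out, 0.007 is fully in (hard end stop). It takes 6 to 8 N and latches: it stays as far in as it has been pushed.
- station: the stop station: grey steel box 80 x 80 x 50 mm with a black collar and the mushroom button on top, fixed to the bench to the left or right of the controller. Origin: centre of its underside.
- knob: loose black plastic knob, 44 mm tall, about 70 g, standing on the mat, grip up. Origin: centre of its underside, on the bore axis; z up along the axis, x towards its pointer nose. The skirt is 42 mm across and 18 mm tall. The bore opens in the underside: 20 mm round, 16 mm deep, with a key flat on the +x (nose) side, 3 mm from the axis.
- knob_grip (a point): on the knob's axis, 33 mm above its underside, in the middle of its grip bar, axes as the knob's. The bar reaches from 18 to 44 mm height, is 18 mm wide along y (pinch it across this) and 40 mm long along x. The pointer nose, 8 mm wide, from 16 to 34 mm height, sticks out to 33 mm from the axis at the +x end only; a thin aluminium line on the top also points to it.
- small_knob: bystander: plain round black knob, 28 mm across, 22 mm tall, without a nose, on the same mat about 110 mm from the knob; not to be used. Origin: centre of its underside.
- mat: cork mat, 240 x 150 mm, 3 mm thick, fixed to the bench. Origin: centre of its underside.
- drive: the drive controller: grey steel case, 160 mm (x) x 200 mm (y) x 55 mm tall, fixed to the bench, with a meter, vents and the D-shaft on its lid. Origin: centre of its underside.
- shaft_tip (a point): centre of the top end of the upright bare steel D-shaft, 18 mm round, 30 mm tall above a flat black plastic bezel (56 mm across) on the controller's lid. The tip is 89 mm above the bench when not pressed; 1 mm chamfer. Its flat is 2 mm from its axis, on the side of this point's +x; z is up. The shaft does not turn.
- shaft (a joint): how far the shaft is pushed down, m: 0 is out, 0.006 is fully in (hard end stop). A spring pushes it out, 4.5 N at the start of travel to 10 N fully in. The knob fits only with its nose the way the flat faces (within about 7 degrees); fully home, the roof of its bore rests on the tip and the knob's origin is 16 mm below the tip.
Mind the look-alikes: they are no part of the job. What is shaped like the knob but blue is not meant.

How it is judged:
On the way, in this order (a step that is already met when the one before it is completed fails the run):
1. the mushroom stop button is pressed fully in (value of joint stop above 0.0055 m), for 0.2 s.
2. the knob is fully home on the D-shaft (horizontal distance between knob and shaft_tip below 0.004 m and z of knob in the frame of shaft_tip below -0.013 m and angle between the x axis of knob and the x axis of shaft_tip, either way round below 0.28 rad), for 0.1 s.
At the end, for the whole second after the job is handed in: Stop button in by 5.5 of 7 mm or more; knob upright (7 degrees), within 3 mm of the shaft axis, its origin 14 mm or more below the tip, nose the way the flat faces (16 degrees); the gripper still holds it at rest (over 2 N), pressing the shaft in by at least 4.5 of 6 mm (value of joint stop above 0.0055 m and horizontal distance between knob and shaft_tip below 0.003 m and z of knob in the frame of shaft_tip below -0.014 m and angle between the x axis of knob and the x axis of shaft_tip, either way round below 0.28 rad and angle between knob's own z axis and vertical below 0.12 rad and value of joint shaft above 0.0045 m and contact force between the fingers and knob above 2 N and linear speed of knob below 0.02 m/s); the arm keeps its last pose, push and grip.
It also fails if it takes over 58 s, if anything falls off the work surface, if the arm or the gripper's body presses on something with over 40 N, if the wrist force passes 120 N, or if a joint passes its speed limit or range.

## Working session

There is one attempt and no reset: what is moved stays moved. The work goes in short steps, Python scripts to look and compute and a tool call to move; the robot and the scene stay as the last step left them, time stands still between calls to the robot, and variables do not carry over. Pictures are saved under pics/ and viewed, at most 10 in all, crops included, and the job is handed in when it is done.

Besides the shell and the picture viewer there is one more tool, called after ">>>" by a JSON object that holds its "api" and its "payload". send_rows: Moves the arm, as the interface text tells. Its arguments: {"type":"object","properties":{"rows":{"type":"array","items":{"type":"array","items":{"type":"number","minimum":-1,"maximum":1}}},"hand":{"type":"number"},"force":{"type":"number"}},"required":["rows"]}

```bash
mkdir -p pics; ls
cat > h.py <<'E'
from station import *
import numpy as np, cv2
from scipy.spatial.transform import Rotation as R
def ray(cam,uv):
    c=get_calibration(cam)
    x=(uv[0]-c["cx"])/c["fx"]; y=(uv[1]-c["cy"])/c["fy"]
    r=np.hypot(x,y); s=r
    for _ in range(20): s=r/(1+c["k1"]*s*s)
    k=s/r if r>0 else 1
    return np.array([x*k,-y*k,-1.0]),np.array(c["world_from_camera"])
def at_z(cam,uv,z):
    d,T=ray(cam,uv); d=T[:3,:3]@d; o=T[:3,3]
    return o+d*(z-o[2])/d[2]
def at_d(cam,uv,depth):
    d,T=ray(cam,uv); return T[:3,:3]@(d*depth)+T[:3,3]
def proj(cam,p):
    c=get_calibration(cam);T=np.linalg.inv(np.array(c["world_from_camera"]))
    q=T[:3,:3]@np.array(p)+T[:3,3]; x,y=q[0]/-q[2],-q[1]/-q[2]; k=1+c["k1"]*(x*x+y*y)
    return np.array([x*k*c["fx"]+c["cx"],y*k*c["fy"]+c["cy"]])
def tomove(p,yaw_dir=None):
    "numbers for a row: world target p"
    s=read_state(); M=R.from_rotvec(s["tool_rot"]).as_matrix()
    return M.T@(np.array(p)-s["ee_pos"])/0.3
E
python3 - <<'E'
from h import *
s=read_state(); print(s); print(R.from_rotvec(s["tool_rot"]).as_matrix().round(3))
Z={"stop_top":.081,"knob_grip":.036,"knob":.003,"small_knob":.003,"shaft_tip":.089,"drive":0,"station":0}
for cam in("top","side"):
    im,d=grab_frame(cam); cv2.imwrite(f"pics/{cam}0.png",im); np.save(f"{cam}0.npy",d)
    print(cam,{k:(np.round(v,3).tolist() if k[0]!='k' else v) for k,v in get_calibration(cam).items()})
    for n,z in Z.items():
        for r in place_of(cam,n)[:3]: print(n,np.round(r["xy"],1),round(r["p"],2),at_z(cam,r["xy"],z).round(4))
E
```

```text
pics
{'clock': 0.0, 'q': array([ 1.23347457,  0.61587771, -0.01259106,  1.42488186,  0.00814449,
        1.10341461, -0.04041314]), 'joint_velocities': array([ 2.21151540e-03,  2.09099173e-03, -6.31742616e-04, -1.66213086e-05,
       -8.41941124e-05, -1.66487707e-03, -4.77005494e-04]), 'effort': array([ 1.37805841e-04, -4.58923638e+01,  2.09096801e-01, -1.65740955e+01,
       -6.10788236e-02,  2.04370532e-02,  2.51578103e-04]), 'ee_pos': array([ 0.19853791, -0.61810603,  0.21751386]), 'tool_rot': array([-3.10126266e+00, -4.85971762e-01,  7.54907204e-04]), 'force': array([ 0.49757822, -0.23973091,  0.65616497]), 'ft_torque': array([ 0.0412984 , -0.01437731,  0.06366142]), 'gripper_force': 0.0, 'width': 0.9989994611305651}
[[ 0.952  0.306 -0.001]
 [ 0.306 -0.952  0.002]
 [-0.    -0.003 -1.   ]]
top {'fx': 543.682, 'fy': 543.682, 'cx': 280.269, 'cy': 222.052, 'k1': -0.09560098126932728, 'world_from_camera': [[0.027, 0.995, -0.097, 0.315], [-1.0, 0.026, -0.006, -0.047], [-0.003, 0.097, 0.995, 1.566], [0.0, 0.0, 0.0, 1.0]]}
stop_top [141.2 211.6] 0.64 [0.4791 0.3475 0.081 ]
knob_grip [383
[... 671 characters left out ...]
8, -0.656, -0.735], [-0.012, 0.672, 0.74, 0.85], [0.0, 0.0, 0.0, 1.0]]}
stop_top [256.7 110.4] 0.41 [0.4847 0.3408 0.081 ]
knob_grip [230.8 305.5] 0.85 [ 0.3085 -0.2507  0.036 ]
knob_grip [310.3 324.5] 0.7 [ 0.4559 -0.3315  0.036 ]
knob_grip [311.7 410.6] 0.56 [ 0.4127 -0.4908  0.036 ]
knob [307.6 333.3] 0.93 [ 0.451  -0.3327  0.003 ]
knob [230.9 314.3] 0.93 [ 0.3053 -0.252   0.003 ]
knob [309.1 414.7] 0.62 [ 0.4103 -0.4867  0.003 ]
small_knob [361.6 319.9] 0.58 [ 0.5686 -0.3308  0.003 ]
shaft_tip [338.9 191.3] 0.51 [ 0.6085 -0.0399  0.089 ]
drive [335.8 218.2] 0.59 [ 0.6056 -0.047  -0.    ]
station [256.2 132.5] 0.7 [0.4791 0.3425 0.    ]
station [334.9 217.4] 0.19 [ 0.6043 -0.0439 -0.    ]
```

View pictures.

View pics/top0.png

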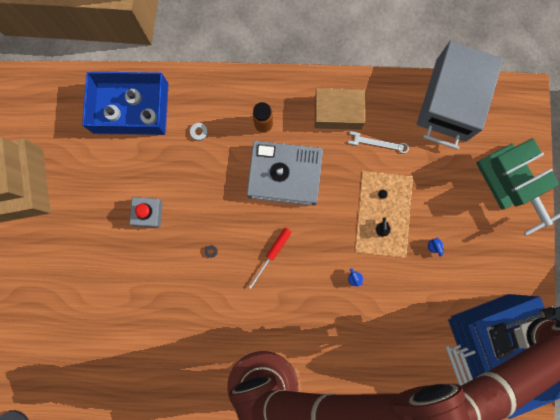

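View pics/side0.png

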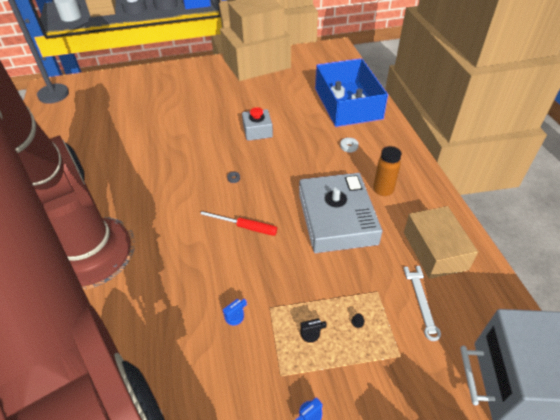

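Run:
```python
import cv2,numpy as np
t=cv2.imread("pics/top0.png");s=cv2.imread("pics/side0.png")
f=lambda im,u,v,r=32,n=290:cv2.resize(im[max(v-r,0):v+r,u-r:u+r],(n,n),interpolation=cv2.INTER_CUBIC)
A=np.hstack([f(t,382,228),f(t,279,172)]);B=np.hstack([f(s,309,328),f(s,339,196)])
cv2.imwrite("pics/crop0.png",np.vstack([A,B]))
```

```text
(no output)
```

View pics/crop0.png

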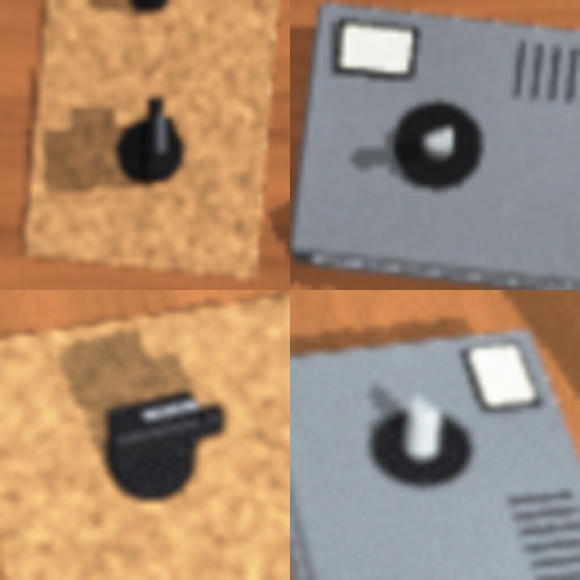

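The top picture shows three knobs with a nose. The black one at (383,228) is on the cork mat, and the blue ones at (356,278) and (437,246) are on the wood. Only the black one on the mat fits the description; the crop shows its nose and aluminium line pointing up the image (about +x). The small round knob is at (382,194), the D-shaft at (279,172) and the stop at (143,211). Next I need the flat's direction.

Run:
```python
from h import *
t=cv2.imread("pics/top0.png");s=cv2.imread("pics/side0.png")
f=lambda im,u,v,r,n=390:cv2.resize(im[v-r:v+r,u-r:u+r],(n,n),interpolation=cv2.INTER_CUBIC)
cv2.imwrite("pics/crop1.png",np.hstack([f(t,279,171,10),f(s,338,194,14)]))
for cam,u,v in(("top",279,171),("side",338,192)):
    d=np.load(cam+"0.npy"); print(cam,d[v-9:v+10,u-8:u+9].shape)
    im=cv2.imread(f"pics/{cam}0.png",0)
    for r in range(v-9,v+10): print(r,' '.join('%3d'%(1000*at_d(cam,(c,r),d[r,c])[2]) for c in range(u-8,u+9)),'|',' '.join('%3d'%im[r,c] for c in range(u-8,u+9)))
```

```text
top (19, 17)
162  51  60  56  51  55  56  55  58  56  58  58  55  52  53  54  58  54 | 141 140 139 135 123 115 108 102  86  89 106 111 123 136 139 138 142
163  56  55  54  58  59  60  59  53  57  60  54  60  52  52  49  53  61 | 140 135 120 106  79  64  47  41  37  37  43  53  80 110 123 136 140
164  51  53  53  58  54  52  57  59  59  61  57  64  55  53  53  55  55 | 134 113  78  50  36  32  28  27  28  27  28  28  36  53  83 120 138
165  53  52  57  53  55  57  52  60  54  61  58  58  60  56  54  62  57 | 114  74  43  33  28  27  26  25  28  26  27  30  27  31  47  83 122
166  54  56  54  56  59  66  55  59  65 1565  53  60  62  59  60  61  61 |  80  41  29  28  27  29  29  25  27  29  28  28  28  28  30  48  84
167  60  54  60  62  56  59  60  65  63  63  59  59  52  56  61  54  58 |  55  31  27  30  26  29  27  30  35  38  52  54  31  27  27  29  48
168  55  65  58  57  62  62  54  52  61  59  61 1565  58  59  60  61  64 |  38  27  27  28  27  31  36  52  78  98 132 124  47  29  28  28  33
169  55  60  56  58  58  54  59  55  62  88  85  89  61  60  59  59  59 |  32  28  26  27  
[... 3624 characters left out ...]
58  66  70  72  71  70  70  68  60  63  61  61  60  60  60  59 |  38  55 104 156 197 219 230 233 221 156  81  41  41  36  35  45  88
198  56  61  63  65  68  69  71  66  65  59  56  59  61  61  63  59  58 |  37  52  97 159 198 220 230 232 218 151  76  44  36  39  39  42  69
199  60  59  61  63  62  63  65  64  60  59  59  59  61  60  62  61  62 |  35  47  87 147 189 216 225 224 204 134  67  44  38  40  35  39  69
200  58  58  60  58  61  62  61  60  59  60  59  58  60  59  58  61  58 |  39  34  62 106 145 172 186 174 144  93  51  39  41  43  38  43  75
201  59  61  60  62  61  58  60  59  60  61  62  61  59  60  60  60  58 |  40  38  41  57  87 106 113 101  79  50  35  37  33  40  35  52  92
```

View pics/crop1.png

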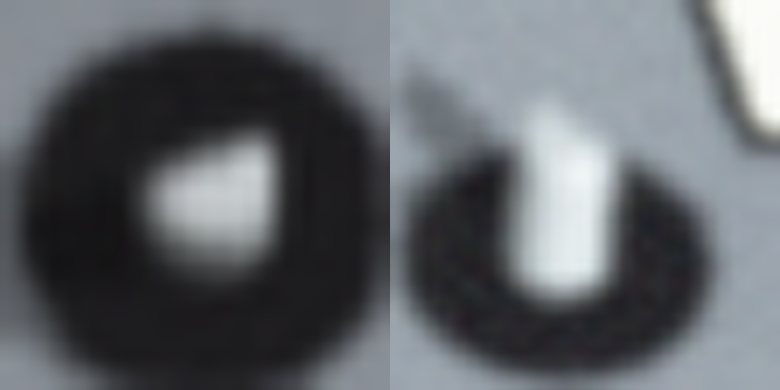

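The top crop shows the D with its flat edge on the upper-left side, from (145,185) to (275,130). That puts the flat's normal at about +23° yaw. Next I'll fit the shaft and knob silhouettes in both depth images.

```bash
cat > fit.py <<'E'
from h import *
from scipy.optimize import differential_evolution as DE
def circ(r,n=32): a=np.linspace(0,2*np.pi,n,endpoint=False); return np.c_[r*np.cos(a),r*np.sin(a)]
def rect(x0,x1,w): return np.array([[x0,-w],[x1,-w],[x1,w],[x0,w]])
c=circ(.009,96); D=c[c[:,0]<=.002]; D=np.r_[D,[[.002,.00877],[.002,-.00877]]]
SHAFT=[(D,-.019,0)]
KNOB=[(circ(.021),.008,.018),(rect(-.02,.02,.009),.018,.044),(rect(0,.033,.004),.016,.034)]
S=8
def render(cam,parts,p,yaw,z0,win):
    u0,v0,w,h=win; m=np.zeros((h*S,w*S),np.uint8); cs,sn=np.cos(yaw),np.sin(yaw)
    for poly,a,b in parts:
        q=poly@np.array([[cs,sn],[-sn,cs]])+p
        P=np.array([proj(cam,(*xy,z0+z)) for z in(a,b) for xy in q])
        P=((P-[u0,v0]+.5)*S).astype(np.float32)
        cv2.fillConvexPoly(m,cv2.convexHull(P).round().astype(np.int32),1)
    return cv2.resize(m.astype(np.float32),(w,h),interpolation=cv2.INTER_AREA)
def fit(parts,z0,p0,zmin,r,frames,yaw_rng=(-np.pi,np.pi)):
    tg={}
    for cam,d in frames.items():
        u,v=proj(cam,(*p0,z0)).round().astype(int); win=(u-r,v-r,2*r,2*r)
        Z=np.array([[at_d(cam,(cc,rr),d[rr,cc])[2] for cc in range(u-r,u+r)] for rr in range(v-r,v+r)])
        tg[cam]=(win,((Z>zmin)&(Z<.2)).astype(np.float32))
    f=lambda x,cams:sum(np.abs(render(k,parts,x[:2],x[2],z0,tg[k][0])-tg[k][1]).sum() for k in cams)
    for cams in(list(frames),)+tuple([k] for k in frames):
        s=DE(f,[(p0[0]-.012,p0[0]+.012),(p0[1]-.012,p0[1]+.012),yaw_rng],args=(cams,),popsize=12,maxiter=40,seed=1,tol=1e-4)
        print(cams,s.x[:2].round(4),"yaw",np.degrees(s.x[2]).round(1),"err",round(s.fun,1),[tg[k][1].sum() for k in cams])
if __name__=="__main__":
    F={k:np.load(k+"0.npy") for k in("top","side")}
    print("shaft");fit(SHAFT,.089,(.605,-.035),.070,12,F)
    print("knob");fit(KNOB,.003,(.452,-.33),.011,20,F)
E
time python3 fit.py
```

```text
shaftTraceback (most recent call last):
    calc_energies = list(
        self._mapwrapper(self.func, parameters_pop[0:S])
    )
    return self.f(x, *self.args)
           ~~~~~~^^^^^^^^^^^^^^^
  File "fit.py", line 23, in <lambda>
    f=lambda x,cams:sum(np.abs(render(k,parts,x[:2],x[2],z0,tg[k][0])-tg[k][1]).sum() for k in cams)
                    ~~~^^^^^^^^^^^^^^^^^^^^^^^^^^^^^^^^^^^^^^^^^^^^^^^^^^^^^^^^^^^^^^^^^^^^^^^^^^^^^
  File "fit.py", line 23, in <genexpr>
    f=lambda x,cams:sum(np.abs(render(k,parts,x[:2],x[2],z0,tg[k][0])-tg[k][1]).sum() for k in cams)
                               ~~~~~~^^^^^^^^^^^^^^^^^^^^^^^^^^^^^^^^
  File "fit.py", line 13, in render
    P=np.array([proj(cam,(*xy,z0+z)) for z in(a,b) for xy in q])
                ~~~~^^^^^^^^^^^^^^^^
  File "h.py", line 17, in proj
    c=get_calibration(cam);T=np.linalg.inv(np.array(c["world_from_camera"]))
ValueError: time passes only in moves, steps and waits

The above exception was the direct cause of the following exception:

Traceback (most recent call last):
  File "fit.py", line 29, in <module>
    print("shaft");fit(SHAFT,.089,(.605,-.035),.070,12,F)
                   ~~~^^^^^^^^^^^^^^^^^^^^^^^^^^^^^^^^^^^
  File "fit.py", line 25, in fit
    s=DE(f,[(p0[0]-.012,p0[0]+.012),(p0[1]-.012,p0[1]+.012),yaw_rng],args=(cams,),popsize=12,maxiter=40,seed=1,tol=1e-4)
RuntimeError: The map-like callable must be of the form f(func, iterable), returning a sequence of numbers the same length as 'iterable'

real	0m1.155s
user	0m1.215s
sys	0m0.088s
```

Calibration was being fetched on every call, so I'll cache it and vectorise the projection.

```bash
python3 - <<'E'
s=open("h.py").read()
s=s.replace("def ray","from functools import lru_cache\ncalib=lru_cache(None)(get_calibration)\ndef ray",1).replace("c=get_calibration(cam)","c=calib(cam)")
s=s.replace('''q=T[:3,:3]@np.array(p)+T[:3,3]; x,y=q[0]/-q[2],-q[1]/-q[2]''','''q=T[:3,:3]@np.array(p).T+(T[:3,3] if np.ndim(p)==1 else T[:3,3:]); x,y=q[0]/-q[2],-q[1]/-q[2]''')
s=s.replace('y*k*c["fy"]+c["cy"]])','y*k*c["fy"]+c["cy"]]).T')
open("h.py","w").write(s)
s=open("fit.py").read()
s=s.replace("P=np.array([proj(cam,(*xy,z0+z)) for z in(a,b) for xy in q])","P=proj(cam,np.array([(*xy,z0+z) for z in(a,b) for xy in q]))")
open("fit.py","w").write(s)
E
time python3 fit.py
python3 - <<'E'
from h import *
print(tomove((.50,-.35,.2175)),tomove((.482,.344,.12)), read_state()["clock"])
E
```

```text
shaft
['top', 'side'] [ 0.6038 -0.0317] yaw 31.4 err 14.4 [np.float32(29.0), np.float32(62.0)]
['top'] [ 0.6035 -0.0313] yaw 29.7 err 4.0 [np.float32(29.0)]
['side'] [ 0.6044 -0.0318] yaw 24.7 err 9.2 [np.float32(62.0)]
knob
['top', 'side'] [ 0.4543 -0.334 ] yaw 2.9 err 73.8 [np.float32(199.0), np.float32(448.0)]
['top'] [ 0.4533 -0.3314] yaw -0.5 err 22.1 [np.float32(199.0)]
['side'] [ 0.4545 -0.3343] yaw 1.7 err 31.8 [np.float32(448.0)]
[ 1.22997371 -0.54602346  0.00390674] [ 1.88043313 -2.76682677  0.32897793] 0.8
real	0m2.722s
user	0m3.219s
sys	0m0.044s
```

```bash
cat > fit2.py <<'E'
from fit import *
def cost(x,cam,im,win,parts,bz):
    p,yaw,sg=x[:2],x[2],x[3]
    bl=lambda m:cv2.GaussianBlur(m,(0,0),sg)
    full=render(cam,parts,p,yaw,.089,win); tip=render(cam,[(parts[0][0],0,0)],p,yaw,.089,win)
    bez=render(cam,[(circ(.028,64),0,0)],x[4:6],0,.059,win)
    L=[1-np.maximum(bez,full),np.clip(bez-full,0,1),np.clip(full-tip,0,1),tip]
    A=np.stack([bl(l).ravel() for l in L],1); a,*_=np.linalg.lstsq(A,im.ravel(),rcond=None)
    return ((A@a-im.ravel())**2).mean()**.5,a
for cam,r in(("top",9),("side",9)):
    g=cv2.imread(f"pics/{cam}0.png",0).astype(np.float32); p0=np.array((.604,-.032))
    u,v=proj(cam,(*p0,.08)).round().astype(int); win=(u-r,v-r,2*r,2*r); im=g[v-r:v+r,u-r:u+r]
    P=[(D,-.03,0)]
    b=[(p0[0]-.008,p0[0]+.008),(p0[1]-.008,p0[1]+.008),(-.3,1.2),(.4,1.2),(p0[0]-.008,p0[0]+.008),(p0[1]-.008,p0[1]+.008)]
    f=lambda x:cost(x,cam,im,win,P,0)[0]
    s=DE(f,b,popsize=10,maxiter=60,seed=1)
    print(cam,s.x[:2].round(4),np.degrees(s.x[2]).round(1),"blur",s.x[3].round(2),"bezel",s.x[4:].round(4),"rms",round(s.fun,1),cost(s.x,cam,im,win,P,0)[1].round())
    for dy in(-8,-4,4,8):
        x=s.x.copy();x[2]+=np.radians(dy); q=DE(lambda z:f(np.r_[z[:2],x[2],z[2:]]),b[:2]+b[3:],popsize=8,maxiter=25,seed=1); print(dy,round(q.fun,2),end=' ')
    print()
# knob per camera, dark mask
for cam in("top","side"):
    im=cv2.imread(f"pics/{cam}0.png"); V=im.max(2).astype(np.float32)
    u,v=proj(cam,(.454,-.332,.02)).round().astype(int); r=18; win=(u-r,v-r,2*r,2*r)
    t=np.clip((110-V[v-r:v+r,u-r:u+r])/70,0,1)
    K=[(circ(.021),0,.018)]+KNOB[1:]
    s=DE(lambda x:np.abs(render(cam,K,x[:2],x[2],.003,win)-t).sum(),[(.44,.467),(-.345,-.318),(-.5,.5)],popsize=12,maxiter=50,seed=1)
    print("knob",cam,s.x[:2].round(4),np.degrees(s.x[2]).round(1),round(s.fun,1),round(t.sum()))
# button: red blob at top z
for cam in("top","side"):
    im=cv2.imread(f"pics/{cam}0.png").astype(int); m=(im[...,2]>110)&(im[...,1]<60)&(im[...,0]<60)
    u,v=proj(cam,(.48,.345,.08)).round().astype(int); ys,xs=np.nonzero(m[v-15:v+15,u-15:u+15]); print("stop",cam,len(xs),at_z(cam,(xs.mean()+u-15,ys.mean()+v-15),.077).round(4))
E
python3 fit2.py
```

```text
top [ 0.6058 -0.032 ] 23.6 blur 0.6 bezel [ 0.6043 -0.0305] rms 7.0 [142.  29. 116. 197.]
-8 7.37 -4 7.26 4 7.29 8 7.5 
side [ 0.6066 -0.0312] 19.1 blur 1.04 bezel [ 0.6026 -0.0312] rms 10.6 [157.  36. 227. 223.]
-8 10.81 -4 10.6 4 10.65 8 10.96 
knob top [ 0.4552 -0.3329] 6.4 58.2 153
knob side [ 0.4574 -0.3315] -11.5 183.8 317
stop top 158 [0.4829 0.3468 0.077 ]
stop side 104 [0.4817 0.3344 0.077 ]
```

>>> {"api": "send_rows", "payload": {"rows": [[0.1,-0.05,0,0],[0.2,-0.1,0,0],[0.33,-0.16,0,0],[0.46,-0.22,0,0],[0.59,-0.28,0,0],[0.72,-0.33,0,0],[0.85,-0.39,0,0],[0.98,-0.45,0,0]], "hand": 1, "force": 30}}

```text
clock: 1.47
ee_pos: [0.434, -0.4034, 0.219]
tool_rot: [3.103, 0.486, 0.001]
force: [1.1, 0.4, 0.3]
width: 0.475
gripper_force: 0.0
```

>>> {"api": "send_rows", "payload": {"rows": [[0.05,-0.12,0,0],[0.1,-0.25,0,0],[0.15,-0.37,0,0],[0.2,-0.5,0,0],[0.25,-0.63,0,0],[0.3,-0.75,0,0],[0.35,-0.88,0,0],[0.4,-1,0,0]]}}

```text
clock: 2.13
ee_pos: [0.4549, -0.0802, 0.2191]
tool_rot: [-3.104, -0.487, -0.001]
force: [-0.2, 0.5, -0.2]
width: 0.007
gripper_force: 0.0
```

>>> {"api": "send_rows", "payload": {"rows": [[0.05,-0.12,0.04,0],[0.1,-0.25,0.08,0],[0.15,-0.37,0.12,0],[0.2,-0.5,0.16,0],[0.24,-0.63,0.2,0],[0.29,-0.75,0.24,0],[0.34,-0.88,0.28,0],[0.39,-1,0.28,0],[0.39,-1,0.28,0]]}}

```text
clock: 2.88
ee_pos: [0.4733, 0.2503, 0.1344]
tool_rot: [-3.092, -0.506, -0.003]
force: [0.1, 1.1, 0.5]
width: 0.006
gripper_force: 0.0
```

Run:
```python
from h import *
s=read_state(); print(s["ee_pos"],s["width"],s["force"],tomove((.482,.344,.095)))
```

```text
[0.473339   0.25029373 0.13438753] 0.00599888520411065 [0.09047589 1.14069619 0.48816573] [ 0.12649572 -0.28582444  0.13393802]
```

>>> {"api": "send_rows", "payload": {"rows": [[0.06,-0.13,0.06,0],[0.13,-0.28,0.12,0],[0.13,-0.28,0.12,0],[0.13,-0.28,0.12,0]]}}

```text
clock: 3.22
ee_pos: [0.4843, 0.3363, 0.0973]
tool_rot: [-3.099, -0.497, 0.002]
force: [-0.3, 0.4, 1.2]
width: 0.008
gripper_force: 0.0
```

Run:
```python
from h import *
s=read_state(); print(s["ee_pos"],s["force"],tomove((.482,.344,.072)))
im,_=grab_frame("top"); cv2.imwrite("pics/top_stop.png",im)
im2,_=grab_frame("side"); f=lambda a,u,v,r=45:cv2.resize(a[v-r:v+r,u-r:u+r],(390,390),interpolation=cv2.INTER_CUBIC)
cv2.imwrite("pics/crop_stop.png",np.hstack([f(im,143,211),f(im2,257,112)]))
```

```text
[0.48430695 0.33631852 0.09727366] [-0.2597225   0.39646105  1.24294303] [ 0.00078719 -0.02642007  0.08434107]
```

View pics/crop_stop.png

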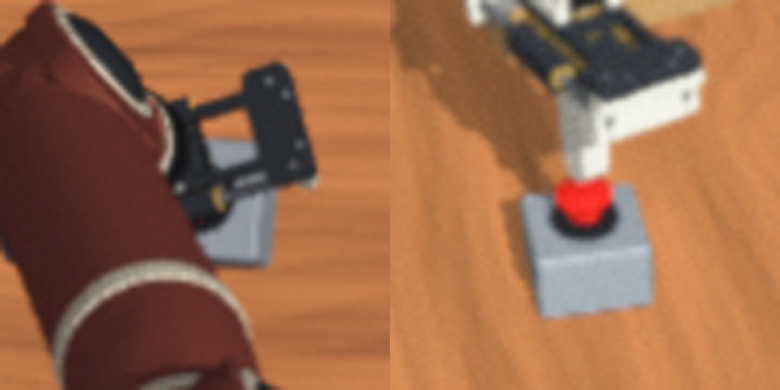

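The side crop shows the fingertips right above the red mushroom, so I'll press down in steps.

>>> {"api": "send_rows", "payload": {"rows": [[0,-0.01,0.02,0],[0,-0.01,0.04,0],[0,-0.01,0.05,0],[0,-0.01,0.06,0],[0,-0.01,0.065,0],[0,-0.01,0.07,0],[0,-0.01,0.07,0]]}}

```text
clock: 3.9
ee_pos: [0.4853, 0.3327, 0.0781]
tool_rot: [3.103, 0.485, -0.001]
force: [-0.2, -2.2, 2.9]
width: 0.0
gripper_force: 1.5
```

>>> {"api": "send_rows", "payload": {"rows": [[0,0,0.01,0],[0,0,0.02,0],[0,0,0.03,0],[0,0,0.03,0],[0,0,0.03,0]]}}

```text
clock: 4.32
ee_pos: [0.4855, 0.3327, 0.0727]
tool_rot: [3.103, 0.485, 0.001]
force: [-4.8, -5.8, 23.0]
width: 0.007
gripper_force: 11.8
```

>>> {"api": "send_rows", "payload": {"rows": [[0,0,0.003,0],[0,0,0.003,0],[0,0,0.003,0],[0,0,0.003,0]]}}

```text
clock: 4.65
ee_pos: [0.4856, 0.3326, 0.0726]
tool_rot: [3.103, 0.485, 0.002]
force: [-6.6, -6.4, 28.2]
width: 0.007
gripper_force: 13.9
```

>>> {"api": "send_rows", "payload": {"rows": [[0,0,-0.14,0],[0,0,-0.28,0],[-0.02,0.12,-0.45,0],[-0.07,0.25,-0.45,0],[-0.12,0.37,-0.45,0],[-0.17,0.5,-0.45,0],[-0.22,0.63,-0.45,0],[-0.26,0.76,-0.45,0],[-0.3,0.88,-0.45,0],[-0.35,1,-0.45,0]], "hand": 0}}

```text
clock: 5.48
ee_pos: [0.4776, 0.0189, 0.2031]
tool_rot: [3.104, 0.486, 0.003]
force: [0.5, -0.5, -0.5]
width: 0.672
gripper_force: 0.0
```

Run:
```python
from h import *
s=read_state(); print(s["clock"],s["ee_pos"],s["force"])
t,dt=grab_frame("top"); 
for n in ("stop_top",):
    print([ (np.round(r["xy"],1),r["p"]) for r in place_of("top",n)[:2]])
c,d0=0,np.load("top0.npy")
u,v=143,211
for d in(d0,dt):
    z=[at_d("top",(a,b),d[b,a])[2] for a in range(140,147) for b in range(208,215)]; print("button z median",np.median(z).round(4))
g,dg=grab_frame("side"); cv2.imwrite("pics/side1.png",g); d1=np.load("side0.npy")
for d in(d1,dg):
    z=[at_d("side",(a,b),d[b,a])[2] for a in range(254,261) for b in range(107,113)]; print("side z",np.median(z).round(4),np.max(z).round(4))
print("to above knob",tomove((.4545,-.333,.12)))
```

```text
5.4833 [0.47764318 0.01890628 0.20308311] [ 0.54059791 -0.54053954 -0.52089589]
[(array([141.6, 210.6]), 0.71)]
button z median 0.0789
button z median 0.0731
side z 0.0795 0.0851
side z 0.303 0.308
to above knob [-0.4183863   1.08875022  0.27805336]
```

>>> {"api": "send_rows", "payload": {"rows": [[-0.05,0.13,0,0.006],[-0.1,0.26,0.02,0.012],[-0.15,0.38,0.05,0.018],[-0.2,0.51,0.08,0.024],[-0.24,0.63,0.1,0.03],[-0.29,0.76,0.14,0.036],[-0.34,0.88,0.18,0.042],[-0.39,1,0.22,0.047],[-0.39,1,0.22,0.047],[-0.39,1,0.22,0.047],[-0.39,1,0.22,0.047]]}}

```text
clock: 6.55
ee_pos: [0.4589, -0.2987, 0.1365]
tool_rot: [-3.14, -0.028, -0.001]
force: [0.4, 0.8, -0.3]
width: 1.002
gripper_force: 0.0
```

Run:
```python
from h import *
s=read_state(); M=R.from_rotvec(s["tool_rot"]).as_matrix(); print(s["ee_pos"],np.degrees(np.arctan2(M[1,0],M[0,0])),s["width"],tomove((.4543,-.333,.07)))
t,dt=grab_frame("top"); g,dg=grab_frame("side"); 
f=lambda a,u,v,r=40:cv2.resize(a[v-r:v+r,u-r:u+r],(390,390),interpolation=cv2.INTER_CUBIC)
cv2.imwrite("pics/crop_over.png",np.hstack([f(t,382,215),f(g,309,310)]))
```

```text
[ 0.45888872 -0.29867739  0.13645055] 1.02889147570578 1.0018414962288233 [-0.01746864  0.11452178  0.22128259]
```

View pics/crop_over.png

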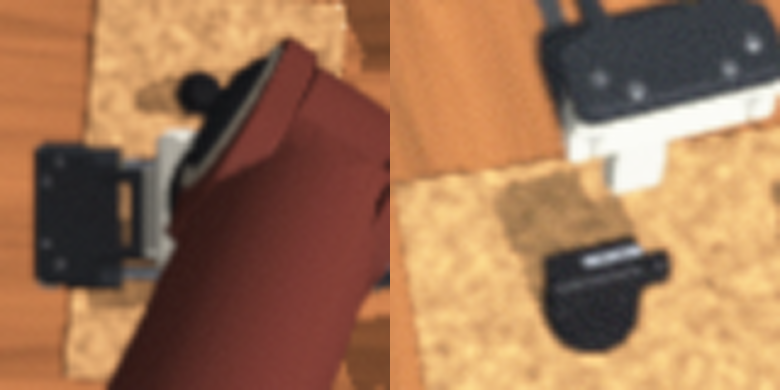

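The knob stands clear in the side crop at about (590,300), with the open fingers above and beyond it. I'll shift over it and lower partway.

>>> {"api": "send_rows", "payload": {"rows": [[-0.017,0.06,0.05,0],[-0.017,0.114,0.1,0],[-0.017,0.114,0.17,0],[-0.017,0.114,0.21,0],[-0.017,0.114,0.21,0],[-0.017,0.114,0.21,0]]}}

```text
clock: 7.15
ee_pos: [0.4541, -0.333, 0.0739]
tool_rot: [-3.14, -0.029, -0.0]
force: [0.2, 0.2, 0.9]
width: 0.997
gripper_force: 0.0
```

Run:
```python
from h import *
s=read_state(); M=R.from_rotvec(s["tool_rot"]).as_matrix(); print(s["ee_pos"],np.degrees(np.arctan2(M[1,0],M[0,0])),s["width"],tomove((.4543,-.333,.0235)))
g,dg=grab_frame("side"); 
f=lambda a,u,v,r=45:cv2.resize(a[v-r:v+r,u-r:u+r],(580,580),interpolation=cv2.INTER_CUBIC)
cv2.imwrite("pics/crop_over2.png",f(g,309,310))
```

```text
[ 0.45410136 -0.33303002  0.07389974] 1.061584414719372 0.9972169155049653 [6.33010074e-04 1.16952550e-04 1.67999241e-01]
```

View pics/crop_over2.png

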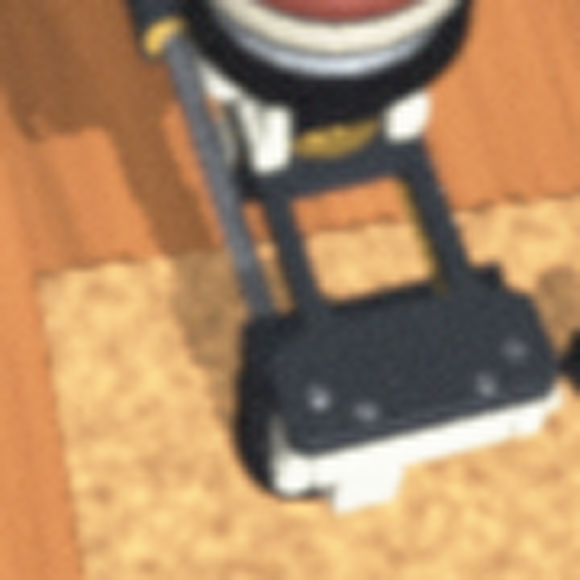

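>>> {"api": "send_rows", "payload": {"rows": [[0,0,0.08,0],[0,0,0.14,0],[0,0,0.168,0],[0,0,0.168,0],[0,0,0.168,0]]}}

```text
clock: 7.62
ee_pos: [0.4539, -0.3348, 0.0242]
tool_rot: [3.141, 0.025, 0.002]
force: [-0.4, -0.2, 0.9]
width: 1.0
gripper_force: 0.0
```

>>> {"api": "send_rows", "payload": {"rows": [[0,0,0,0],[0,0,0,0],[0,0,0,0],[0,0,0,0],[0,0,0,0],[0,0,0,0],[0,0,0,0],[0,0,0,0],[0,0,0,0],[0,0,0,0],[0,0,0,0],[0,0,0,0]], "hand": 1, "force": 40}}

```text
clock: 8.62
ee_pos: [0.4531, -0.3347, 0.0233]
tool_rot: [-3.141, -0.024, 0.0]
force: [0.1, -0.4, -1.2]
width: 0.187
gripper_force: 32.7
```

>>> {"api": "send_rows", "payload": {"rows": [[0,0,-0.1,0],[0,0,-0.22,0],[0.03,-0.06,-0.34,0],[0.1,-0.18,-0.38,-0.01],[0.16,-0.3,-0.38,-0.02],[0.22,-0.42,-0.38,-0.03],[0.28,-0.54,-0.38,-0.04],[0.34,-0.66,-0.38,-0.05],[0.4,-0.78,-0.38,-0.06],[0.46,-0.9,-0.38,-0.064],[0.51,-1,-0.38,-0.064],[0.51,-1,-0.38,-0.064]]}}

```text
clock: 9.62
ee_pos: [0.6042, -0.0208, 0.1372]
tool_rot: [-3.061, -0.67, -0.007]
force: [-0.5, 1.5, -0.7]
width: 0.189
gripper_force: 40.0
```

>>> {"api": "send_rows", "payload": {"rows": [[0,0,0,0],[0,0,0,0],[0,0,0,0]]}}

```text
clock: 9.87
ee_pos: [0.6007, -0.0349, 0.1371]
tool_rot: [3.073, 0.647, -0.002]
force: [0.6, 0.2, -1.3]
width: 0.184
gripper_force: 40.0
```

Run:
```python
from h import *
s=read_state(); M=R.from_rotvec(s["tool_rot"]).as_matrix(); print(s["ee_pos"],np.degrees(np.arctan2(M[1,0],M[0,0])),s["width"],s["gripper_force"],tomove((.605,-.0315,.12)))
t,dt=grab_frame("top"); g,dg=grab_frame("side"); np.save("side2.npy",dg);np.save("top2.npy",dt); cv2.imwrite("pics/side2.png",g); cv2.imwrite("pics/top2.png",t)
f=lambda a,u,v,r=30:cv2.resize(a[v-r:v+r,u-r:u+r],(390,390),interpolation=cv2.INTER_CUBIC)
cv2.imwrite("pics/crop_held.png",np.hstack([f(t,279,168),f(g,338,180)]))
```

```text
[ 0.60069827 -0.03485302  0.13710463] 23.762976682186853 0.18408986370809682 39.998300671577454 [ 0.0177278  -0.00450699  0.05697981]
```

View pics/crop_held.png

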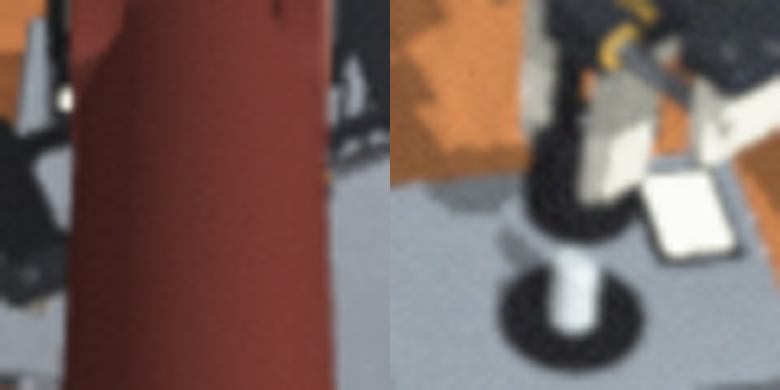

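The side crop shows the knob held upright with its skirt at about (582,185) in the crop, just above the shaft tip at (575,250). The top view is blocked by the arm. I'll measure the skirt against the shaft and bezel in the side camera, so calibration error cancels out.

```bash
cat > rel.py <<'E'
from fit import *
import sys
def edgefit(g,parts,z0,p0,win,lo,hi,mask=None,bx=.015):
    u,v,w,h=win; im=g[v:v+h,u:u+w]; m=np.ones((h,w),bool) if mask is None else mask
    def f(x):
        c=cv2.GaussianBlur(render("side",parts,x[:2],0,z0,(u-4,v-4,w+8,h+8)),(0,0),x[2])[4:-4,4:-4]
        return np.abs(hi+(lo-hi)*c-im)[m].mean()
    s=DE(f,[(p0[0]-bx,p0[0]+bx),(p0[1]-bx,p0[1]+bx),(.5,1.1)],popsize=12,maxiter=50,seed=1); return s.x,s.fun
g0=cv2.imread("pics/side0.png",0).astype(np.float32); g2=cv2.imread(sys.argv[1],0).astype(np.float32)
zk=float(sys.argv[2])
win=(322,184,32,28); m=np.ones((28,32),bool); 
rr,cc=np.mgrid[184:212,322:354]; m[(rr<203)&(cc>329)&(cc<344)]=0; m[(rr<195)&(cc<333)]=0  # shaft and shadow
print("bezel",edgefit(g0,[(circ(.028,64),0,0)],.059,(.604,-.032),win,35,160,m))
P=proj("side",(.604,-.032,zk)).round(1); print("pred knob px",P)
r0=int(P[1]); win=(322,r0-2,32,10)
if len(sys.argv)>3: print(g2[r0-6:r0+12,322:354].astype(int))
win=(323,int(sys.argv[4]),28,int(sys.argv[5])) if len(sys.argv)>5 else win
u,v,w,h=win; m=(g2[v:v+h,u:u+w]<175)
rr,cc=np.mgrid[v:v+h,u:u+w]; m&=~((rr>=188)&(cc>329)&(cc<344))
print("skirt",edgefit(g2,[(circ(.021,64),0,.018)],zk,(.604,-.032),win,28,160,m))
E
python3 rel.py pics/side2.png 0.1168 1
```

```text
bezel (array([ 0.60419144, -0.03256824,  0.89658673]), np.float64(8.877422332763672))
pred knob px [337. 181.]
[[103 102 101 105 106 105  95  63  33  29  32  36  39  40  58 108 157 176
  184 201 231 239 239 239 233 200 168 158 157 156 160 152]
 [106 105 102 104 106 102  81  52  31  30  30  36  36  37  61 116 162 178
  185 209 233 239 239 239 230 200 175 168 170 176 188 193]
 [111 113 111 107 111 108  78  46  34  33  31  36  38  39  69 124 165 179
  189 218 234 238 232 229 219 221 234 237 239 239 241 241]
 [114 114 114 111 114 107  80  47  34  31  33  29  38  43  73 128 165 183
  197 225 231 224 196 167 170 230 247 249 250 250 249 249]
 [114 112 113 112 114 112  79  51  30  34  28  35  38  35  71 127 164 173
  185 216 200 160 121  87 130 221 247 250 250 250 250 250]
 [115 111 115 116 128 132  92  50  30  35  33  33  44  39  64 111 146 147
  148 161 134  91  59  50  92 184 241 250 250 250 250 250]
 [115 116 115 141 148 142 108  57  27  34  38  31  41  37  45  74  95  95
   90  93  76  49  41  41  65 146 231 248 250 250 249 250]
 [125 124 130 150 160 153 117  65  38  32  37  38  38  40 
[... 792 characters left out ...]
8 184 174 159 149 144
  149 151 157 160 164 160 162 144 103 110 189 233 241 232]
 [161 161 157 137 118 112 114 115 117 138 155 177 203 211 208 200 184 172
  163 162 161 160 164 161 161 156 130  95 120 157 170 156]
 [165 163 161 153 133 118 106 105 100 104 120 165 201 217 219 221 212 188
  164 154 158 163 160 162 163 159 144 114 105 110 108 109]
 [162 163 162 154 143 116  97  81  65  60  88 142 192 219 229 235 230 202
  146 126 138 155 162 161 164 162 155 146 141 141 139 138]
 [160 162 152 139 125  97  68  50  41  41  75 132 182 218 234 242 237 203
  130  87  98 126 148 158 157 159 160 159 160 154 155 157]]
skirt (array([ 0.60382427, -0.030661  ,  0.99847282]), np.float64(20.671245574951172))
```

```bash
python3 - <<'E'
from h import *
for i in range(3):
    g,dg=grab_frame("side"); s=read_state(); print(s["clock"],s["ee_pos"].round(4),s["force"].round(1),s["q"].round(4))
cv2.imwrite("pics/side3.png",g)
for x in (.603,.604,.605,.606): print(x,proj("side",(x,-.032,.074)).round(2),proj("side",(x,-.032,.117)).round(2))
E
python3 rel.py pics/side3.png 0.1168
```

```text
10.0167 [ 0.601  -0.0344  0.1374] [ 0.4 -0.4 -1.4] [ 0.064   0.6264 -0.0706  1.6647  0.056   0.8528 -1.1861]
10.0667 [ 0.6012 -0.0341  0.1375] [ 0.3 -0.  -0.6] [ 0.0638  0.6264 -0.071   1.6645  0.0559  0.8528 -1.1862]
10.1167 [ 0.6013 -0.0337  0.1375] [ 0.  -1.1 -1.2] [ 0.0635  0.6264 -0.0714  1.6644  0.0559  0.8528 -1.1861]
0.603 [335.18 193.79] [336.58 181.03]
0.604 [335.58 193.71] [336.99 180.95]
0.605 [335.97 193.64] [337.4  180.88]
0.606 [336.37 193.57] [337.8  180.81]
bezel (array([ 0.60419144, -0.03256824,  0.89658673]), np.float64(8.877422332763672))
pred knob px [337. 181.]
skirt (array([ 0.60422834, -0.0294492 ,  1.03550815]), np.float64(18.54378318786621))
```

```bash
cat > cyl.py <<'E'
from h import *
from scipy.optimize import least_squares
def pts(d,box,zl,zh):
    P=np.array([at_d("side",(c,r),d[r,c]) for r in range(box[1],box[3]) for c in range(box[0],box[2]) if d[r,c]>0]); return P[(P[:,2]>zl)&(P[:,2]<zh)]
def cyl(P,r,c0):
    P=P[np.abs(np.hypot(*(P[:,:2]-c0).T)-r)<.007]
    f=lambda x:np.hypot(P[:,0]-x[0],P[:,1]-x[1])-r
    s=least_squares(f,c0,loss="soft_l1",f_scale=.0015); C=np.linalg.inv(s.jac.T@s.jac)*f(s.x).var()
    return s.x.round(4),"n",len(P),"sd",np.sqrt(np.diag(C)).round(4),"rms",f(s.x).std().round(4)
def held(n=4,zk=.117):
    D=[];E=[]
    for i in range(n): g,d=grab_frame("side"); D.append(d); E.append(read_state()["ee_pos"])
    d=np.median(D,0); u,v=proj("side",(.604,-.032,zk)).round().astype(int)
    e=np.mean(E,0); print("tcp",e.round(4),"skirt",cyl(pts(d,(u-14,v-14,u+14,v+10),zk+.002,zk+.016),.021,np.array((.604,-.032))))
    return g
if __name__=="__main__":
    d=np.load("side0.npy")
    print("shaft",cyl(pts(d,(330,190,342,202),.064,.086),.009,np.array((.604,-.032))))
    # bezel/lid: centroid of D top not used
    cv2.imwrite("pics/held.png",held())
    k=pts(d,(290,310,330,350),.006,.019); print("knob on mat",cyl(k,.021,np.array((.454,-.333))))
E
python3 cyl.py
```

```text
shaft (array([ 0.6042, -0.0318]), 'n', 43, 'sd', array([0.0004, 0.0003]), 'rms', np.float64(0.0012))
tcp [ 0.6014 -0.0331  0.1375] skirt (array([ 0.6025, -0.0325]), 'n', 76, 'sd', array([0.0001, 0.0001]), 'rms', np.float64(0.0006))
knob on mat (array([ 0.4546, -0.3338]), 'n', 57, 'sd', array([0.0003, 0.0002]), 'rms', np.float64(0.001))
```

>>> {"api": "send_rows", "payload": {"rows": [[0.006,0,0.03,0],[0.006,0,0.06,0],[0.006,0,0.08,0],[0.006,0,0.08,0],[0.006,0,0.08,0],[0.006,0,0.08,0]]}}

```text
clock: 10.82
ee_pos: [0.6032, -0.0318, 0.1132]
tool_rot: [-3.073, -0.651, 0.0]
force: [0.8, -0.2, -1.1]
width: 0.192
gripper_force: 40.0
```

Run:
```python
from cyl import *
s=read_state(); M=R.from_rotvec(s["tool_rot"]).as_matrix(); print(s["ee_pos"],s["force"],np.degrees(np.arctan2(M[1,0],M[0,0])),M[:,2])
held(4,s["ee_pos"][2]-.0204); s=read_state(); print(s["ee_pos"],tomove((.6031,-.0324,.11)))
```

```text
[ 0.60324289 -0.03175716  0.11323811] [ 0.77052014 -0.22010991 -1.1414199 ] 23.931463441066132 [-5.61835548e-05  9.70916222e-05 -9.99999994e-01]
tcp [ 0.6034 -0.0318  0.1137] skirt (array([ 0.6045, -0.0308]), 'n', 69, 'sd', array([0.0001, 0.0001]), 'rms', np.float64(0.0006))
[ 0.60343393 -0.03178987  0.11377886] [-0.00185226  0.00140373  0.01259517]
```

>>> {"api": "send_rows", "payload": {"rows": [[-0.002,0.0026,0.005,0],[-0.002,0.0026,0.012,0],[-0.002,0.0026,0.018,0],[-0.002,0.0026,0.024,0],[-0.002,0.0026,0.03,0],[-0.002,0.0026,0.03,0]]}}

```text
clock: 11.52
ee_pos: [0.6027, -0.0327, 0.1038]
tool_rot: [-3.073, -0.651, 0.001]
force: [0.6, 0.3, -1.1]
width: 0.189
gripper_force: 40.0
```

The knob is past the tip (TCP z 0.1038, contact would be 0.109) with no force, so it has entered. I'll continue down.

>>> {"api": "send_rows", "payload": {"rows": [[0,0,0.008,0],[0,0,0.016,0],[0,0,0.024,0],[0,0,0.032,0],[0,0,0.036,0],[0,0,0.036,0]], "force": 60}}

```text
clock: 12.02
ee_pos: [0.6028, -0.0327, 0.0935]
tool_rot: [-3.073, -0.651, 0.0]
force: [0.7, -0.1, -0.3]
width: 0.187
gripper_force: 60.0
```

>>> {"api": "send_rows", "payload": {"rows": [[0,0,0.006,0],[0,0,0.012,0],[0,0,0.018,0],[0,0,0.022,0],[0,0,0.022,0],[0,0,0.022,0]]}}

```text
clock: 12.52
ee_pos: [0.6031, -0.0328, 0.0882]
tool_rot: [3.073, 0.651, 0.001]
force: [-3.0, 0.9, 8.0]
width: 0.188
gripper_force: 60.0
```

>>> {"api": "send_rows", "payload": {"rows": [[0,0,0.004,0],[0,0,0.008,0],[0,0,0.011,0],[0,0,0.011,0],[0,0,0.011,0],[0,0,0.011,0],[0,0,0.011,0]]}}

```text
clock: 13.1
ee_pos: [0.6032, -0.0328, 0.0871]
tool_rot: [3.073, 0.651, 0.002]
force: [-5.9, -0.9, 18.2]
width: 0.191
gripper_force: 60.0
```

Run:
```python
from cyl import *
s=read_state(); M=R.from_rotvec(s["tool_rot"]).as_matrix(); print(s["ee_pos"],s["force"],s["gripper_force"],M[:,2].round(4))
held(3,s["ee_pos"][2]-.0204); g,d=grab_frame("side")
cv2.imwrite("pics/final.png",cv2.resize(g[150:220,300:380],(560,490),interpolation=cv2.INTER_CUBIC))
print(read_state()["ee_pos"],read_state()["force"])
```

```text
[ 0.60321783 -0.03277551  0.08710876] [-5.90533229 -0.93148153 18.18468895] 60.006142258644104 [ 1.6e-03 -2.0e-04 -1.0e+00]
tcp [ 0.6033 -0.0328  0.0871] skirt (array([ 0.6043, -0.0318]), 'n', 65, 'sd', array([0.0002, 0.0001]), 'rms', np.float64(0.0008))
[ 0.60324153 -0.03274401  0.08712366] [-6.40302605  0.5957346  18.1271271 ]
```

View pics/final.png

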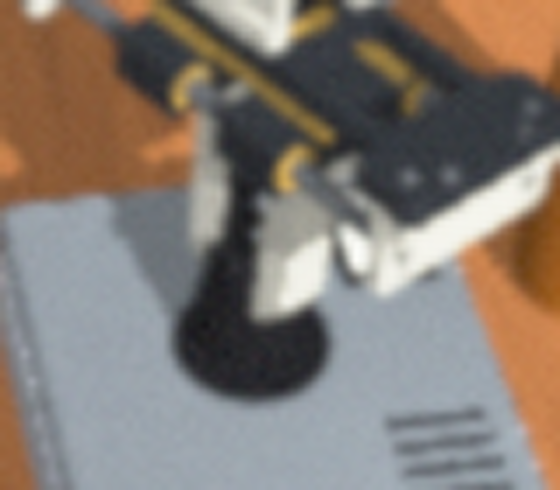

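The picture shows the knob seated over the bezel at about (250,340) and still held. The arm is stopped at z 0.0871, where full travel predicts 0.0874, pressing with 18 N. The skirt is centred on the shaft axis.

```bash
python3 -c "
from station import *
print(sign_off())"
```

```text
the job is handed in; nothing more can be done
None
```

The stop button is pressed in. The knob is home on the D-shaft, still gripped at 60 N and pressed to its end stop at about 18 N, and the job is handed in; sign-off returned no verdict.

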